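Press a bush home with the bench quick clamp and open the clamp again

ROBOT

A 6-joint arm with a two-finger parallel gripper is mounted at the origin on the work surface; the furniture and walls round the work are solid. World frame = base frame: x ahead of the robot, y to its left, z up, the work surface at z = 0. Lengths are in m, angles in rad, forces in N, time in s.
With the tool pointing down it reaches from about 0.375 to 0.9 m from the base axis. Payload 3.1 kg.
Tool frame: the origin (TCP) lies at the very end of the fingers, on their centre line; the grasp point (between the pads) lies 19 mm behind it; z points along the fingers, y is the line along which they close (so a half turn about z gives the same grasp; the last joint's range is limited). The gripper opens to 87 mm and grips with 3 to 60 N. Pads are 19 mm wide; open, the fingers measure 117 mm over their backs; the gripper's body (75 mm by 190 mm) begins 51 mm behind the grasp point.
Start: joints at [1.169, 0.527, 1.433, -0, 1.181, -0.178], TCP at [0.139, 0.609, 0.223] pointing down, gripper open.
Joint ranges: [-3.08, 3.08], [-0.75, 2.2], [0.22, 2.44], [-1.43, 4.57], [0, 2.65], [-2.85, 2.85]. Speed limits (rad/s): [2.79, 2.79, 3.14, 3.14, 3.14, 3.14].

INTERFACE

Orientations are given as a unit quaternion [x, y, z, w].
In Python, from bench import get_obs, capture, camera_info, hand_in gives the robot as it stands.
- The arm moves only by the tool step_arm, never from a script. Its argument "series" is one flat list of numbers, 7 for each row, row after row: the shift along the tool's x, y, z in mm, then the turn, a rotation vector about the tool's x, y, z in rad, then the opening in per cent of the stroke, from 0 (shut) to 100 (fully open). A call has 1 to 10 rows; each row is the pose to reach, as a shift and turn from the pose commanded when the call began, along the tool's axes at that moment; what a row does not reach only later rows make up. A row lasts 1/12 s, in which the tool goes at most 41.7 mm and 7.16 degrees, less where a joint would pass 70% of its speed; a pose out of reach is approached as far as the arm can. A call with a gripper value outside its range is refused whole. The fingers move at their own pace and stop on an object; "squeeze" is the grip in N (left out, the last holds). Time passes only in rows, so rows that repeat a pose let the fingers close. It gives the time, the measured TCP pose, the force, the opening and the grip force at its end, in the units of the state.
- get_obs(): the state, without advancing time (a new reading comes with each control period).
- capture(name): name is "scene" or "top" or "wrist"; returns the picture (420x560x3 uint8, red, green, blue); there is no depth.
- camera_info(name): a dict with "intrinsics" (3x3 intrinsics, pixels), "camera_from_world" (4x4, takes a point from world to camera coordinates). Camera axes: x right, y up, looking along -z (the intrinsics and any distortion apply to the point x, -y, -z); pixel columns grow to the right and rows downward; lengths in m; the calibration is good to about 2 mm. A picture is of the moment at which its call begins: read the wrist's pose just before it. camera_info takes no time and is no camera call; for the wrist camera it gives the pose at the moment of the call.
- hand_in(): hands the job in; it is judged then, once.
The state is a dict: "time": time; "joints": joint angles; "joint_vel": joint speeds; "joint_efforts": joint torques, N m; "ee_pos": TCP position; "tool_rot": TCP orientation; "force": force on the tool from outside, world axes, zero at the start; "torque": the same for the moment, N m; "gripper_width": finger opening in m; "finger_force": force on a finger pad.
Only numpy, scipy, OpenCV 4.12 (cv2) and the standard library are available. Lean on these libraries where they do the work, as an engineer would, in place of code of your own. Each camera call takes 0.05 s, during which the arm holds its last target. There are 200 camera calls.

TASK

Pump the quick clamp's trigger lever until the jaw has pushed the steel bush fully home in its bearing block, feeling for the moment it seats and pressing no harder after that, because an overloaded bush cracks. Work with the trigger alone, never pushing the bush by hand nor the jaw before the bush is home, and let the trigger come back up. Then press the release lever right down, leave it down, and slide the jaw all the way back by its post, without disturbing the tools nearby.

Things in the scene. Friction and masses are not known exactly. Their poses are not given: they have to be found in the camera images.
- clamp: Grey bench quick clamp, fixed to the bench. Origin: on the bench top under the trigger's pivot (which is 102 mm up); x (forward) runs along the toothed bar from the trigger to the bearing block, y to the side away from the release lever, z up. Base plate 252 x 84 x 12 mm; cheek plates x -40 to 57 mm, 41 mm wide over all, up to 71 mm high, but 114 mm at x -19 to 11.
- block_face (a point): Middle of the rear face of the aluminium bearing block, at x 141, y 0, z 45 mm in the clamp's frame; the bush goes in here along the clamp's +x. The block is 60 mm wide and 74 mm high, with the grey fixed jaw behind it, to x 186 mm.
- trigger (a joint): Pump lever's angle, rad: 0 = up at rest, 0.79 = right down on its hard stop. A spring (2 to 3 N at the pad) lifts it when let go. Going down, the first 0.1 to 0.2 rad is free play, then a pawl drives the jaw forward about 5.4 mm per 0.1 rad, 25 to 35 mm a stroke, with short jolts (to 15 N) as teeth catch; the jaw stays there as the lever comes up.
- trigger_end (a point): Middle of the top of the black rubber pad (34 x 26 mm) at the pump lever's rear end; press it down here from above. In the clamp's frame at x -80, z 134 mm at rest, x -79, z 69 mm right down, on an arc about the pivot. Push needed, N: about 3 idle, 4 driving the jaw, 8 to 10 pushing the bush in; once the bush is seated it climbs by about 3 per mm.
- release (a joint): Release lever's angle, rad: 0 = up, the jaw can only go forward; 0.5 = right down on its stop, the jaw slides freely. It takes about 4 N at its pad and stays where it is put.
- release_end (a point): Middle of the top of the black rubber pad (22 mm along the bar, 26 mm across) of the release lever, which sticks out sideways (clamp's -y) from the cheek; press it down here from above. In the clamp's frame at x 34, y -61, z 78 mm when up, about 22 mm lower when right down.
- jaw: Grey moving jaw head (20 x 40 x 50 mm, top at z 72 mm) on the front end of the toothed bar, with an upright steel post on top and a round black rubber pad (30 mm across, sprung at 8 N/mm) in front. Its origin lies on the bar's centre line, z 40 mm, under the trigger pivot when the jaw is fully back; the head is 62 mm ahead of it.
- bar (a joint): Jaw's travel, m: 0 = fully back on its stop, 0.060 = end of the bar. The jaw's pad meets the bush at about 0.030 plus the bush_slide value (0.050 when home). Once released it slides with about 3 N of friction.
- jaw_post (a point): Top end, on the axis, of the jaw's upright round steel post, 14 mm thick, standing 40 mm above the jaw head. At x 62 mm plus the jaw's travel, y 0, z 112 mm in the clamp's frame. Pinch the post from above to slide the jaw.
- bush: Flange (34 mm across, 5 mm thick) of the steel bush that stands part way in the bearing block; origin in the middle of its face, which looks back at the jaw, z 45 mm. Home: flange flat on the block.
- bush_slide (a joint): How far the bush has gone in, m: 0 = 20 mm proud, 0.020 = home, flange on the block. It takes about 7 N to push and stays where it is left. More than 30 N on it cracks it; it feels about 1.7 times whatever the push on the trigger's pad exceeds 4 N.
- tape_1: Bystander: roll of black tape, 62 mm across, 19 mm high, lying flat; origin at the middle of its underside.
- flat_pliers: Bystander: pliers with blue handles, 147 x 42 x 11 mm, lying flat; origin at the middle of the underside.
- mini_cutters: Bystander: small cutters with yellow handles, 109 x 36 x 10 mm, lying flat; origin at the middle of the underside.

How it is judged:
On the way, in this order (a step that is already met when the one before it is completed fails the run):
1. the bush is home (within 1.5 mm) and the trigger is up again (value of joint bush_slide above 0.0185 m and value of joint trigger below 0.12 rad), for 0.2 s.
2. the release lever is pressed down (value of joint release above 0.42 rad), for 0.1 s.
At the end, for the whole second after the job is handed in: The bush is home within 1.5 mm, the jaw is fully back (within 4 mm of its stop), the trigger is up (under 0.12 rad) and the release lever is still down (over 0.40 rad) (all of step 1 and value of joint bar below 0.004 m and value of joint release above 0.4 rad); the robot touches nothing.
It fails at once if the bush is overloaded: more than 30 N from the jaw (contact force between jaw and bush above 30 N).
It fails at once if the robot pushes the bush itself (contact force between the arm and bush above 1 N).
It fails at once if the robot pushes the bush itself with its fingers (contact force between the fingers and bush above 1 N).
It fails at once if the robot handles the jaw before the bush is home (contact force between any of the arm, the fingers and jaw above 2 N and not (value of joint bush_slide above 0.0185 m)).
It fails at once if a bystander tool is moved more than 20 mm (distance of any of tape_1, flat_pliers, mini_cutters from where it was at the start of the episode above 0.02 m).
It also fails if it takes over 64 s, if anything falls off the work surface, if the arm or the gripper's body presses on something with over 40 N, if the wrist force passes 120 N, or if a joint passes its speed limit or range.

## Working session

There is one attempt and no reset: what is moved stays moved. The work goes in short steps, Python scripts to look and compute and a tool call to move; the robot and the scene stay as the last step left them, time stands still between calls to the robot, and variables do not carry over. Pictures are saved under pics/ and viewed, at most 10 in all, crops included, and the job is handed in when it is done.

Besides the shell and the picture viewer there is one more tool, called after ">>>" by a JSON object that holds its "op" and its "data". step_arm: Moves the arm, as the interface text tells. Its arguments: {"type":"object","properties":{"series":{"type":"array","items":{"type":"number"}},"squeeze":{"type":"number"}},"required":["series"]}

```bash
mkdir -p pics; python3 - <<'E'
from bench import *
import cv2,json
o=get_obs();print({k:o[k] for k in("time","ee_pos","tool_rot","force","gripper_width")})
for n in("scene","top"):
    im=capture(n);cv2.imwrite(f"pics/{n}0.png",im[:,:,::-1])
    c=camera_info(n);print(n,c)
E
```

```text
{'time': 0.0, 'ee_pos': array([0.13841828, 0.60874165, 0.22157399]), 'tool_rot': array([ 1.11672914e-01,  9.93744450e-01, -1.02240199e-03, -2.86925812e-04]), 'force': array([1.07763454, 0.63527999, 1.1380601 ]), 'gripper_width': 0.0871070367204703}
scene {'intrinsics': array([[525.99274771,   0.        , 278.32445957],
       [  0.        , 525.99274771, 204.59211535],
       [  0.        ,   0.        ,   1.        ]]), 'camera_from_world': array([[ 0.90416651, -0.42708831,  0.00885964, -0.5432283 ],
       [ 0.21738455,  0.47786918,  0.85110811, -0.20637369],
       [-0.36773207, -0.7676175 ,  0.52491571, -1.3412255 ],
       [ 0.        ,  0.        ,  0.        ,  1.        ]])}
top {'intrinsics': array([[425.79729067,   0.        , 286.11848145],
       [  0.        , 425.79729067, 203.667583  ],
       [  0.        ,   0.        ,   1.        ]]), 'camera_from_world': array([[ 0.02929075, -0.99939709,  0.01864171, -0.0844383 ],
       [ 0.9918645 ,  0.03137124,  0.12337205, -0.5994814 ],
       [-0.12388248,  0.01487639,  0.99218538, -1.12109363],
       [ 0.        ,  0.        ,  0.        ,  1.        ]])}
```

View pics/top0.png

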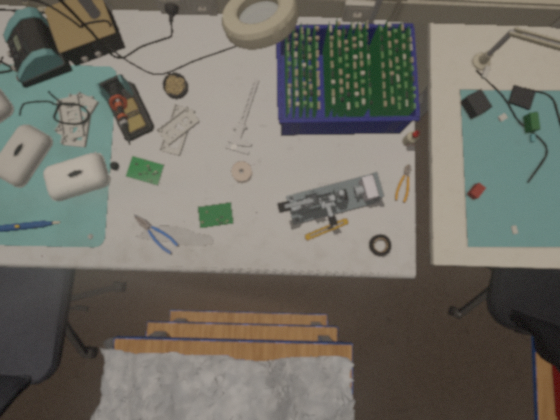

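View pics/scene0.png

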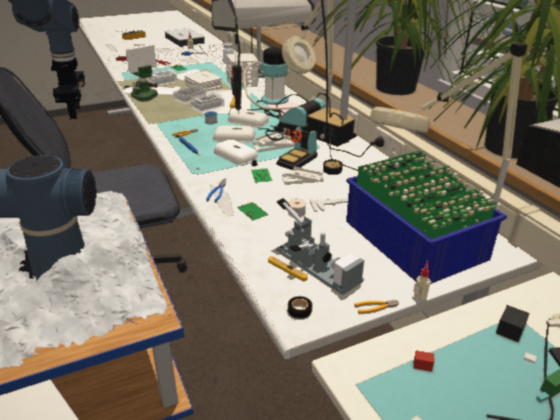

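The top view shows the clamp with its trigger pad near (284,206), block near (372,187), and jaw post near (333,210); yellow cutters are at (403,185), tape at (380,245), and an orange tool at (327,230). I'll enlarge this and measure.

```bash
cat > h.py <<'E'
import numpy as np
from bench import *
def ray(n,uv,z,c=None):
    c=c or camera_info(n);K=c["intrinsics"];T=c["camera_from_world"]
    d=np.linalg.solve(K,[uv[0],uv[1],1.]);d=T[:3,:3].T@(d*[1,-1,-1]);o=-T[:3,:3].T@T[:3,3]
    return o+d*(z-o[2])/d[2]
def proj(n,p,c=None):
    c=c or camera_info(n);q=c["camera_from_world"][:3]@np.r_[p,1];q=c["intrinsics"]@(q*[1,-1,-1]);return q[:2]/q[2]
E
python3 - <<'E'
from h import *
import cv2
a=cv2.imread("pics/top0.png")[150:270,260:430];b=cv2.imread("pics/scene0.png")[185:325,250:420]
a=cv2.resize(a,None,fx=4.5,fy=4.5,interpolation=2);cv2.imwrite("pics/ta.png",a)
b=cv2.resize(b,None,fx=4.2,fy=4.2,interpolation=2);cv2.imwrite("pics/sb.png",b)
print(ray("top",(285,206),.134),ray("top",(372,187),.074))
E
```

```text
[ 0.58383307 -0.06208878  0.134     ] [ 0.64914193 -0.29263027  0.074     ]
```

View pics/ta.png

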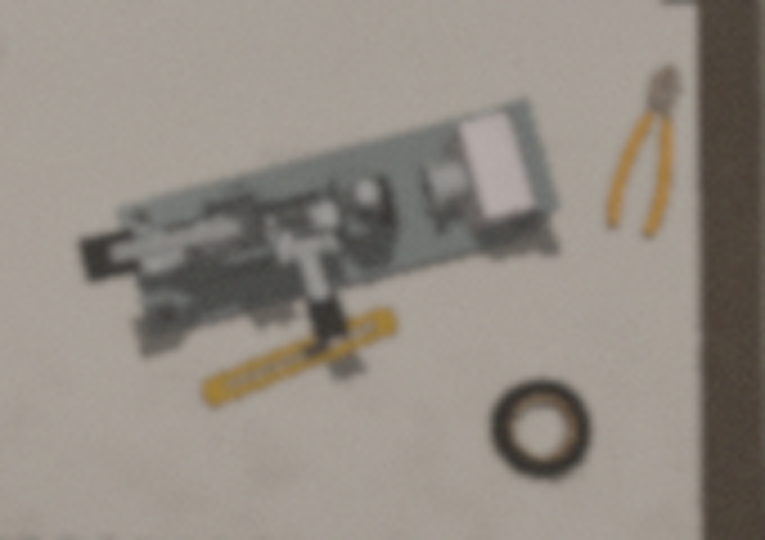

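View pics/sb.png

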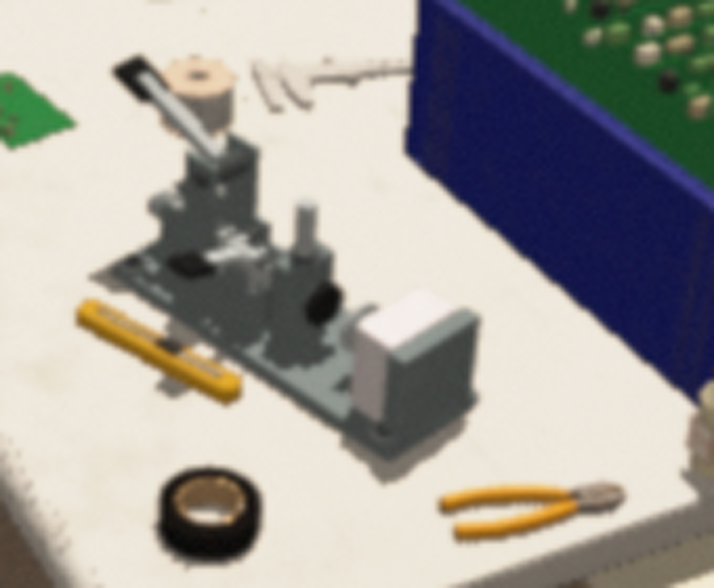

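```bash
cat >> h.py <<'E'
def fit(A,B):
    A=np.array(A);B=np.array(B);a=A-A.mean(0);b=B-B.mean(0)
    t=np.arctan2((a[:,0]*b[:,1]-a[:,1]*b[:,0]).sum(),(a*b).sum());R=np.array([[np.cos(t),-np.sin(t)],[np.sin(t),np.cos(t)]])
    o=B.mean(0)-R@A.mean(0);return t,o,R,(B-A@R.T-o)*1e3
E
python3 - <<'E'
from h import *
from scipy.spatial.transform import Rotation as Ro
pts=[((99,256),(-.080,0,.134)),((327,317),(.034,-.061,.078)),((368,190),(.062,0,.112)),((471,171),(.141,0,.074))]
A=[];B=[]
for p,q in pts:
    w=ray("top",(260+(p[0]+.5)/4.5-.5,150+(p[1]+.5)/4.5-.5),q[2]);A.append(q[:2]);B.append(w[:2])
t,o,R,e=fit(A,B);print(t,o);print(e.round(1))
for p,q in pts: print(R@q[:2]+o)
for q in [(.034,-.061,.078),(-.080,0,.134),(.062,0,.112)]:
    s=proj("scene",np.r_[R@q[:2]+o,q[2]]);print("scene crop",((s-[250,185]+.5)*4.2-.5).round())
r=Ro.from_quat(get_obs()["tool_rot"]);print(r.as_matrix().round(3))
E
```

```text
-1.2835778168554004 [ 0.60701288 -0.13781465]
[[-2.   7.4]
 [-0.8 -0. ]
 [ 3.  -8.4]
 [-0.1  1. ]]
[ 0.58435002 -0.06109181]
[ 0.55814343 -0.18770229]
[ 0.6245766  -0.19727485]
[ 0.64695618 -0.27303866]
scene crop [189. 260.]
scene crop [140.  75.]
scene crop [294. 197.]
[[-0.975  0.222 -0.001]
 [ 0.222  0.975 -0.002]
 [ 0.    -0.002 -1.   ]]
```

```bash
python3 - <<'E'
from h import *
pts=[((99,256),(-.080,0,.134)),((327,317),(.034,-.061,.078)),((471,171),(.141,0,.074))]
A=[];B=[]
for p,q in pts:
    w=ray("top",(260+(p[0]+.5)/4.5-.5,150+(p[1]+.5)/4.5-.5),q[2]);A.append(q[:2]);B.append(w[:2])
t,o,R,e=fit(A,B);print(t,o);print(e.round(1))
w=ray("top",(260+368.5/4.5-.5,150+190.5/4.5-.5),.112);print("post in clamp",R.T@(w[:2]-o))
for q in [(.034,-.061,.078),(-.080,0,.134),(.062,0,.112),(.074,0,.112)]:
    s=proj("scene",np.r_[R@q[:2]+o,q[2]]);print("scene crop",((s-[250,185]+.5)*4.2-.5).round())
r=get_obs();M=np.array([[-.975,.222,-.001],[.222,.975,-.002],[0,-.002,-1]])
for q in [(-.080,0,.134),(.034,-.061,.078)]:
    w=np.r_[R@q[:2]+o,q[2]];print(w,"tool shift mm",M.T@(w-r["ee_pos"])*1e3)
E
```

```text
-1.2775459067306754 [ 0.60580782 -0.13495001]
[[-0.4  4.7]
 [ 0.1 -2.6]
 [ 0.3 -2.1]]
post in clamp [0.07399195 0.00035631]
scene crop [186. 258.]
scene crop [135.  74.]
scene crop [290. 195.]
scene crop [304. 203.]
[ 0.58268258 -0.05836526  0.134     ] tool shift mm [-581.29629121 -551.68197361   88.54768594]
[ 0.55724017 -0.18513152  0.078     ] tool shift mm [-584.63204602 -680.81528877  144.82666087]
```

Without the post the fit closes to under 5 mm. It puts the clamp at (0.606,-0.135) with yaw -1.278 and the jaw at about 12 mm travel, and the scene view agrees. Setting off to a point above the trigger.

>>> {"op": "step_arm", "data": {"series": [-25, -24, 0, 0, 0, 0, 0, -54, -51, 0, 0, 0, 0, 0, -83, -79, 0, 0, 0, 0, 0, -112, -106, 0, 0, 0, 0, 0, -141, -134, 0, 0, 0, 0, 0, -170, -162, 0, 0, 0, 0, 0, -199, -189, 0, 0, 0, 0, 0, -228, -217, 0, 0, 0, 0, 0, -257, -244, 0, 0, 0, 0, 0, -286, -272, 0, 0, 0, 0, 0], "squeeze": 20}}

```text
time: 0.93
ee_pos: [0.3577, 0.279, 0.2224]
tool_rot: [0.112, 0.994, -0.0, -0.0]
force: [1.9, 0.9, -0.6]
gripper_width: 0.0284
finger_force: 0.0
```

>>> {"op": "step_arm", "data": {"series": [-29, -28, 0, 0, 0, 0.105, 0, -58, -56, 0, 0, 0, 0.21, 0, -87, -83, 0, 0, 0, 0.316, 0, -116, -111, 0, 0, 0, 0.42, 0, -145, -138, 0, 0, 0, 0.527, 0, -174, -166, 0, 0, 0, 0.632, 0, -203, -194, 0, 0, 0, 0.738, 0, -235, -222, 10, 0, 0, 0.843, 0, -265, -250, 20, 0, 0, 0.95, 0, -295, -280, 20, 0, 0, 1.054, 0]}}

```text
time: 1.77
ee_pos: [0.5804, -0.0564, 0.2005]
tool_rot: [0.599, 0.801, -0.001, -0.002]
force: [0.8, 1.3, -0.2]
gripper_width: 0.0007
finger_force: 0.0
```

>>> {"op": "step_arm", "data": {"series": [0, 0, 0, 0, 0, 0, 0, 0, 0, 0, 0, 0, 0, 0, 0, 0, 0, 0, 0, 0, 0]}}

```text
time: 2.02
ee_pos: [0.5799, -0.0548, 0.2019]
tool_rot: [0.596, 0.803, -0.0, -0.001]
force: [-1.0, 0.5, 0.4]
gripper_width: 0.0003
finger_force: 0.0
```

```bash
python3 - <<'E'
from h import *
import cv2
from scipy.spatial.transform import Rotation as Ro
o=get_obs();print(o["time"],o["ee_pos"],o["force"]);print(Ro.from_quat(o["tool_rot"]).as_matrix().round(3))
c=camera_info("wrist");im=capture("wrist");cv2.imwrite("pics/w1.png",im[:,:,::-1]);np.savez("w1.npz",**c)
R=np.array([[.289,.957],[-.957,.289]]);
print("pred pad",proj("wrist",[.5827,-.0584,.134],c),"rel",proj("wrist",[.557,-.185,.078],c))
E
```

```text
2.0167 [ 0.57994772 -0.05475884  0.20189203] [-0.99254911  0.47111334  0.41804237]
[[-0.289  0.957 -0.002]
 [ 0.957  0.289  0.001]
 [ 0.002 -0.002 -1.   ]]
pred pad [285.16524914 229.98882082] rel [221.29648105 324.22319894]
```

View pics/w1.png

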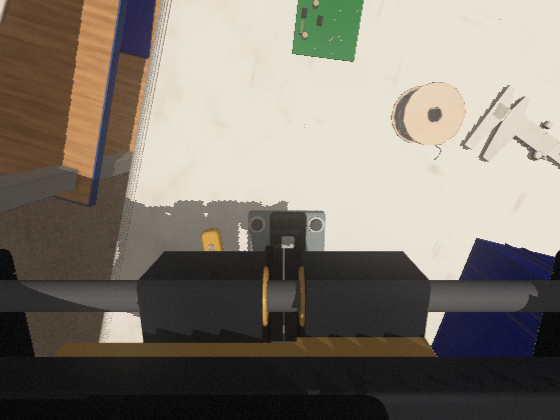

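```bash
python3 - <<'E'
from h import *
c=dict(np.load("w1.npz"));R=np.array([[.289,.957],[-.957,.289]])
for uv in[(288.5,212),(271,212),(306,212),(288.5,236)]:
    w=ray("wrist",uv,.134,c);print(w,R.T@(w[:2]-[.6058,-.13495]))
print(R.T@(get_obs()["ee_pos"][:2]-[.6058,-.13495]))
E
```

```text
[ 0.58107445 -0.04497421  0.134     ] [-0.09325252  0.00234065]
[ 0.56927128 -0.04855423  0.134     ] [-0.09323755 -0.00998961]
[ 0.59287371 -0.04139538  0.134     ] [-0.09326747  0.01466682]
[ 0.58631329 -0.06204634  0.134     ] [-0.07540046  0.00242038]
[-0.08498998 -0.00160533]
```

Pad confirmed within a few mm (26 mm wide as it should be). Descending to just above it.

>>> {"op": "step_arm", "data": {"series": [-2, 2, 20, 0, 0, 0, 0, -5, 4, 40, 0, 0, 0, 0, -5, 4, 58, 0, 0, 0, 0, -5, 4, 60, 0, 0, 0, 0, -5, 4, 60, 0, 0, 0, 0]}}

```text
time: 2.48
ee_pos: [0.5846, -0.0569, 0.1419]
tool_rot: [0.595, 0.803, -0.001, -0.002]
force: [-0.3, -0.1, 0.8]
gripper_width: 0.0004
finger_force: 0.0
```

>>> {"op": "step_arm", "data": {"series": [0, 0, 2, 0, 0, 0, 0, 0, 0, 4, 0, 0, 0, 0, 0, 0, 6, 0, 0, 0, 0, 0, 0, 8, 0, 0, 0, 0, 0, 0, 10, 0, 0, 0, 0, 1, 0, 12, 0, 0, 0, 0]}}

```text
time: 2.98
ee_pos: [0.5864, -0.0579, 0.131]
tool_rot: [0.596, 0.803, 0.0, 0.001]
force: [0.9, -0.4, 1.5]
gripper_width: 0.0007
finger_force: 0.7
```

>>> {"op": "step_arm", "data": {"series": [0, 0, 2, 0, 0, 0, 0, 1, 0, 4, 0, 0, 0, 0, 1, 0, 6, 0, 0, 0, 0, 2, 0, 8, 0, 0, 0, 0, 2, 0, 10, 0, 0, 0, 0, 3, 0, 12, 0, 0, 0, 0]}}

```text
time: 3.48
ee_pos: [0.5855, -0.0553, 0.1187]
tool_rot: [0.596, 0.803, -0.0, 0.001]
force: [1.4, -2.2, 2.4]
gripper_width: 0.0003
finger_force: 1.7
```

>>> {"op": "step_arm", "data": {"series": [0, 0, 2, 0, 0, 0, 0, 1, 0, 4, 0, 0, 0, 0, 1, 0, 6, 0, 0, 0, 0, 1, 0, 8, 0, 0, 0, 0, 1, 0, 10, 0, 0, 0, 0, 1, 0, 12, 0, 0, 0, 0]}}

```text
time: 3.98
ee_pos: [0.5849, -0.0537, 0.1065]
tool_rot: [0.596, 0.803, 0.0, 0.0]
force: [1.5, 0.5, 4.4]
gripper_width: 0.0003
finger_force: 2.0
```

>>> {"op": "step_arm", "data": {"series": [0, 0, 2, 0, 0, 0, 0, 0, 0, 4, 0, 0, 0, 0, 0, 0, 6, 0, 0, 0, 0, -1, 0, 8, 0, 0, 0, 0, -1, 0, 10, 0, 0, 0, 0, -1, 0, 12, 0, 0, 0, 0]}}

```text
time: 4.48
ee_pos: [0.5848, -0.0542, 0.0943]
tool_rot: [0.596, 0.803, 0.0, -0.0]
force: [1.1, 2.4, 4.4]
gripper_width: 0.0001
finger_force: 2.1
```

>>> {"op": "step_arm", "data": {"series": [0, 0, 2, 0, 0, 0, 0, -1, 0, 4, 0, 0, 0, 0, -1, 0, 6, 0, 0, 0, 0, -2, 0, 8, 0, 0, 0, 0, -2, 0, 9, 0, 0, 0, 0]}}

```text
time: 4.9
ee_pos: [0.5852, -0.0558, 0.0856]
tool_rot: [0.597, 0.803, 0.0, -0.001]
force: [-1.0, 5.3, 7.7]
gripper_width: 0.0005
finger_force: 4.8
```

The push has risen to about 8 N, so the bush is moving. Finishing this stroke gently.

>>> {"op": "step_arm", "data": {"series": [0, 0, 1.5, 0, 0, 0, 0, -1, 0, 3, 0, 0, 0, 0, -1, 0, 4.5, 0, 0, 0, 0, -1, 0, 6, 0, 0, 0, 0]}}

```text
time: 5.23
ee_pos: [0.5856, -0.057, 0.0801]
tool_rot: [0.596, 0.803, 0.0, -0.0]
force: [-0.5, 4.1, 9.6]
gripper_width: 0.0003
finger_force: 5.0
```

>>> {"op": "step_arm", "data": {"series": [0, 0, 1.5, 0, 0, 0, 0, -1, 0, 3, 0, 0, 0, 0, -1, 0, 4, 0, 0, 0, 0, -1, 0, 5, 0, 0, 0, 0]}}

```text
time: 5.57
ee_pos: [0.5861, -0.0585, 0.0753]
tool_rot: [0.596, 0.803, -0.0, -0.0]
force: [-0.9, 2.2, 10.7]
gripper_width: 0.0007
finger_force: 5.5
```

>>> {"op": "step_arm", "data": {"series": [2, 0, -8, 0, 0, 0, 0, 4, 0, -16, 0, 0, 0, 0, 5, 0, -24, 0, 0, 0, 0, 5, 0, -34, 0, 0, 0, 0, 4, 0, -44, 0, 0, 0, 0, 2, 0, -54, 0, 0, 0, 0, 0, 0, -64, 0, 0, 0, 0, 0, 0, -64, 0, 0, 0, 0, 0, 0, -64, 0, 0, 0, 0]}}

```text
time: 6.32
ee_pos: [0.5867, -0.059, 0.1395]
tool_rot: [0.596, 0.803, 0.0, 0.001]
force: [-0.4, 1.1, -0.2]
gripper_width: 0.0006
finger_force: 0.0
```

```bash
python3 - <<'E'
from h import *
import cv2
im=capture("scene");b=cv2.resize(im[185:305,250:400,::-1],None,fx=5,fy=5,interpolation=2);cv2.imwrite("pics/s2.png",b)
E
```

```text
(no output)
```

View pics/s2.png

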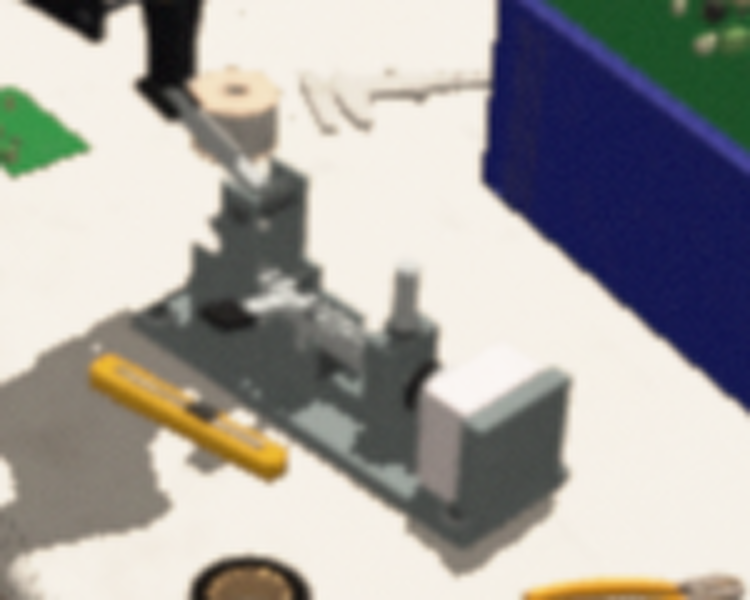

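The post has moved from full-image (323,234) to (331,238). That is about 29 mm, so travel is about 41 mm and about 9 mm remain. The trigger is back up. I'll start the second stroke in small steps.

>>> {"op": "step_arm", "data": {"series": [0, 0, 4, 0, 0, 0, 0, 0, 0, 7, 0, 0, 0, 0, 1, 0, 9, 0, 0, 0, 0, 1, 0, 11, 0, 0, 0, 0, 2, 0, 13, 0, 0, 0, 0, 2, 0, 15, 0, 0, 0, 0]}}

```text
time: 6.87
ee_pos: [0.5854, -0.0565, 0.1234]
tool_rot: [0.596, 0.803, -0.0, -0.0]
force: [-0.9, 1.1, 4.8]
gripper_width: 0.0001
finger_force: 2.0
```

>>> {"op": "step_arm", "data": {"series": [0, 0, 1, 0, 0, 0, 0, 0, 0, 2, 0, 0, 0, 0, 1, 0, 3, 0, 0, 0, 0, 1, 0, 4, 0, 0, 0, 0]}}

```text
time: 7.2
ee_pos: [0.5853, -0.0558, 0.1202]
tool_rot: [0.596, 0.803, -0.0, 0.0]
force: [-3.1, 0.4, 8.0]
gripper_width: 0.0004
finger_force: 3.9
```

>>> {"op": "step_arm", "data": {"series": [0, 0, 1, 0, 0, 0, 0, 0, 0, 2, 0, 0, 0, 0]}}

```text
time: 7.37
ee_pos: [0.5851, -0.0555, 0.1183]
tool_rot: [0.596, 0.803, 0.0, -0.0]
force: [-2.2, 1.1, 8.3]
gripper_width: 0.0002
finger_force: 3.8
```

>>> {"op": "step_arm", "data": {"series": [0, 0, 1, 0, 0, 0, 0, 0, 0, 2, 0, 0, 0, 0, 0, 0, 3, 0, 0, 0, 0]}}

```text
time: 7.62
ee_pos: [0.585, -0.0551, 0.1152]
tool_rot: [0.596, 0.803, 0.0, -0.001]
force: [-2.5, 2.6, 8.0]
gripper_width: 0.0004
finger_force: 3.7
```

>>> {"op": "step_arm", "data": {"series": [0, 0, 1, 0, 0, 0, 0, 0, 0, 2, 0, 0, 0, 0]}}

```text
time: 7.78
ee_pos: [0.5849, -0.0548, 0.1132]
tool_rot: [0.596, 0.803, 0.0, -0.001]
force: [-1.5, 2.8, 8.3]
gripper_width: 0.0005
finger_force: 3.8
```

>>> {"op": "step_arm", "data": {"series": [0, 0, 1, 0, 0, 0, 0, 0, 0, 2, 0, 0, 0, 0]}}

```text
time: 7.95
ee_pos: [0.5849, -0.0547, 0.1112]
tool_rot: [0.596, 0.803, 0.0, -0.001]
force: [-1.1, 3.1, 8.3]
gripper_width: 0.0005
finger_force: 4.5
```

Steady at 8 N, so I'll use single steps of 1 mm now.

>>> {"op": "step_arm", "data": {"series": [0, 0, 1, 0, 0, 0, 0, 0, 0, 1, 0, 0, 0, 0]}}

```text
time: 8.12
ee_pos: [0.5848, -0.0546, 0.1102]
tool_rot: [0.596, 0.803, 0.0, -0.001]
force: [-2.2, 2.4, 7.3]
gripper_width: 0.0004
finger_force: 4.2
```

>>> {"op": "step_arm", "data": {"series": [0, 0, 1, 0, 0, 0, 0, 0, 0, 1, 0, 0, 0, 0]}}

```text
time: 8.28
ee_pos: [0.5848, -0.0545, 0.1093]
tool_rot: [0.596, 0.803, 0.001, -0.001]
force: [-1.9, 2.9, 9.3]
gripper_width: 0.0009
finger_force: 4.3
```

>>> {"op": "step_arm", "data": {"series": [0, 0, 1, 0, 0, 0, 0, 0, 0, 1, 0, 0, 0, 0]}}

```text
time: 8.45
ee_pos: [0.5848, -0.0544, 0.1083]
tool_rot: [0.596, 0.803, 0.001, -0.001]
force: [-1.1, 3.8, 8.4]
gripper_width: 0.0004
finger_force: 4.3
```

>>> {"op": "step_arm", "data": {"series": [0, 0, 1, 0, 0, 0, 0, 0, 0, 1, 0, 0, 0, 0]}}

```text
time: 8.62
ee_pos: [0.5848, -0.0544, 0.1073]
tool_rot: [0.596, 0.803, 0.001, -0.001]
force: [-1.8, 3.6, 8.6]
gripper_width: 0.0003
finger_force: 4.2
```

>>> {"op": "step_arm", "data": {"series": [0, 0, 1, 0, 0, 0, 0, 0, 0, 1, 0, 0, 0, 0]}}

```text
time: 8.78
ee_pos: [0.5848, -0.0543, 0.1062]
tool_rot: [0.596, 0.803, 0.001, -0.001]
force: [-1.5, 4.7, 8.0]
gripper_width: 0.0007
finger_force: 4.2
```

>>> {"op": "step_arm", "data": {"series": [0, 0, 1, 0, 0, 0, 0, 0, 0, 1, 0, 0, 0, 0]}}

```text
time: 8.95
ee_pos: [0.5848, -0.0543, 0.1053]
tool_rot: [0.596, 0.803, 0.001, -0.001]
force: [-1.6, 3.7, 8.7]
gripper_width: 0.0005
finger_force: 4.7
```

>>> {"op": "step_arm", "data": {"series": [0, 0, 1, 0, 0, 0, 0, 0, 0, 1, 0, 0, 0, 0]}}

```text
time: 9.12
ee_pos: [0.5848, -0.0543, 0.1046]
tool_rot: [0.596, 0.803, 0.001, -0.001]
force: [-2.1, 4.0, 10.9]
gripper_width: 0.0005
finger_force: 5.5
```

>>> {"op": "step_arm", "data": {"series": [0, 0, 1, 0, 0, 0, 0, 0, 0, 1, 0, 0, 0, 0]}}

```text
time: 9.28
ee_pos: [0.5848, -0.0542, 0.1039]
tool_rot: [0.596, 0.803, 0.001, -0.001]
force: [-2.7, 4.7, 13.1]
gripper_width: 0.0004
finger_force: 6.3
```

>>> {"op": "step_arm", "data": {"series": [0, 0, 1, 0, 0, 0, 0, 0, 0, 1, 0, 0, 0, 0]}}

```text
time: 9.45
ee_pos: [0.5848, -0.0542, 0.1031]
tool_rot: [0.596, 0.803, 0.001, -0.001]
force: [-3.1, 3.7, 13.6]
gripper_width: 0.0004
finger_force: 7.1
```

The push climbed steadily from 8.7 to 13.6 N over 2.2 mm, where the geometry predicted, so the bush is seated. Letting the trigger up, then going to the release lever.

>>> {"op": "step_arm", "data": {"series": [0, 0, -6, 0, 0, 0, 0, 0, 0, -14, 0, 0, 0, 0, -1, 0, -22, 0, 0, 0, 0, -3, 0, -32, 0, 0, 0, 0, -3, 0, -45, 0, 0, 0, 0, -3, 0, -65, 0, 0, 0, 0, -3, 0, -90, 0, 0, 0, 0, -3, 0, -90, 0, 0, 0, 0]}}

```text
time: 10.12
ee_pos: [0.5893, -0.0599, 0.1965]
tool_rot: [0.596, 0.803, 0.002, 0.004]
force: [0.9, -0.0, -0.1]
gripper_width: 0.0003
finger_force: 0.0
```

```bash
python3 - <<'E'
from h import *
import cv2
o=get_obs();c=camera_info("wrist");im=capture("wrist");cv2.imwrite("pics/w3.png",im[:,:,::-1])
s=capture("scene");b=cv2.resize(s[185:305,250:400,::-1],None,fx=5,fy=5,interpolation=2)
cv2.imwrite("pics/s3.png",b)
R=np.array([[.289,.957],[-.957,.289]]);O=np.array([.6058,-.13495])
print(o["time"],R.T@(o["ee_pos"][:2]-O),o["ee_pos"])
for k in(.074,.105,.108,.111,.114): 
  q=np.r_[R@[k,0]+O,.112];print(k,(proj("scene",q)-[250,185]+.5)*5-.5)
E
```

```text
10.1167 [-0.07662743  0.00589559] [ 0.58928635 -0.05986642  0.19649514]
0.074 [362.39581025 241.7122098 ]
0.105 [406.48544229 267.85991163]
0.108 [410.8205232  270.43086534]
0.111 [415.16787505 273.00909643]
0.114 [419.52755001 275.59463583]
```

View pics/s3.png

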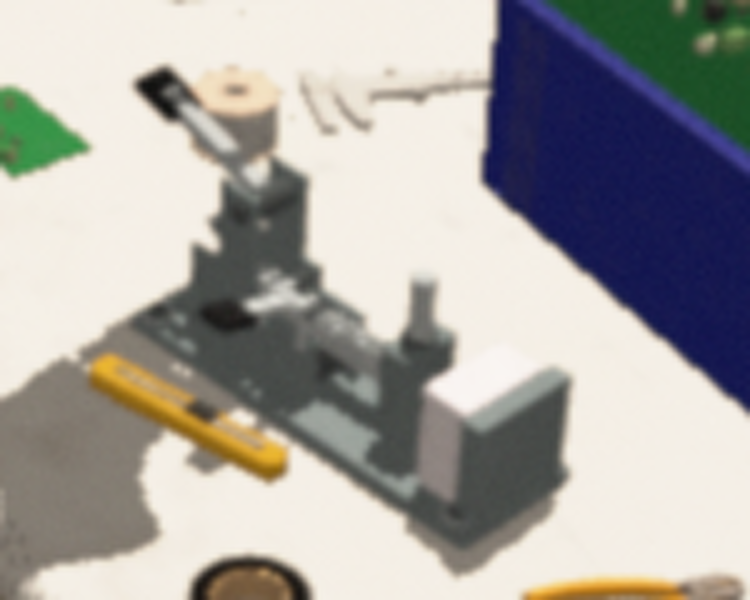

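The post is now at about (425,278) in the crop, giving travel of about 53 mm with the jaw pad compressed, which matches a seated bush. The trigger is up. Moving over the release pad.

>>> {"op": "step_arm", "data": {"series": [-25, -15, 0, 0, 0, 0, 0, -55, -33, 0, 0, 0, 0, 0, -85, -52, 0, 0, 0, 0, 0, -111, -67, 0, 0, 0, 0, 0, -111, -67, 30, 0, 0, 0, 0, -111, -67, 60, 0, 0, 0, 0, -111, -67, 85, 0, 0, 0, 0, -111, -67, 100, 0, 0, 0, 0, -111, -67, 102, 0, 0, 0, 0, -111, -67, 102, 0, 0, 0, 0]}}

```text
time: 11.05
ee_pos: [0.5526, -0.1837, 0.0876]
tool_rot: [0.596, 0.803, -0.0, -0.002]
force: [0.4, -0.2, -0.2]
gripper_width: 0.0007
finger_force: 0.0
```

```bash
python3 - <<'E'
from h import *
import cv2
o=get_obs()
R=np.array([[.289,.957],[-.957,.289]]);O=np.array([.6058,-.13495])
print(o["time"],R.T@(o["ee_pos"][:2]-O),o["ee_pos"],o["force"])
s=capture("scene");b=cv2.resize(s[185:305,250:400,::-1],None,fx=5,fy=5,interpolation=2);cv2.imwrite("pics/s4.png",b)
E
```

```text
11.05 [ 0.03126775 -0.06498813] [ 0.55260923 -0.18368551  0.08759577] [ 0.40690491 -0.15096607 -0.19419814]
```

View pics/s4.png

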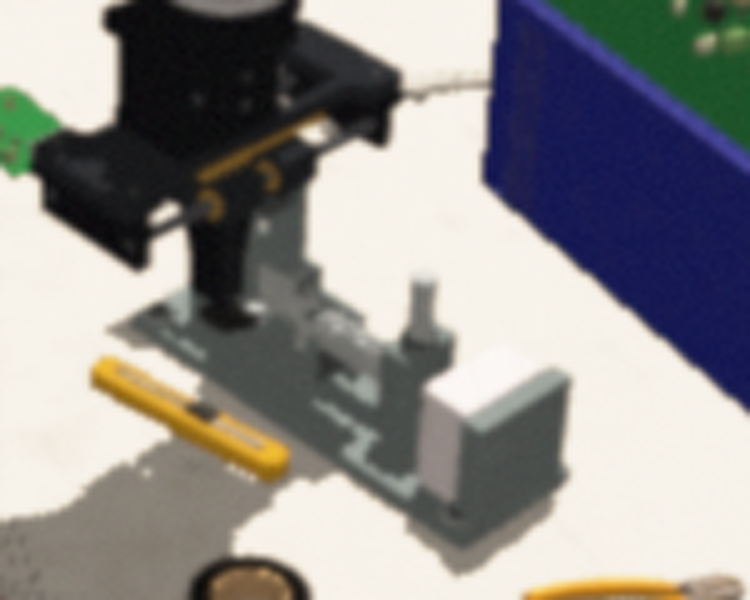

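The fingertips stand right over the release pad at (228,316), a few mm rearward and outward. I'll correct by 3 mm and press.

>>> {"op": "step_arm", "data": {"series": [-3, 3, 3, 0, 0, 0, 0, -3, 3, 6, 0, 0, 0, 0, -3, 3, 9, 0, 0, 0, 0, -3, 3, 12, 0, 0, 0, 0, -3, 3, 15, 0, 0, 0, 0, -3, 3, 18, 0, 0, 0, 0, -3, 3, 21, 0, 0, 0, 0]}}

```text
time: 11.68
ee_pos: [0.5576, -0.1865, 0.0687]
tool_rot: [0.596, 0.803, -0.0, -0.0]
force: [-1.8, -1.2, 2.9]
gripper_width: 0.0008
finger_force: 1.5
```

>>> {"op": "step_arm", "data": {"series": [0, 0, 2, 0, 0, 0, 0, 0, 0, 4, 0, 0, 0, 0, 0, 0, 6, 0, 0, 0, 0, 0, 0, 7, 0, 0, 0, 0]}}

```text
time: 12.02
ee_pos: [0.5575, -0.1864, 0.0614]
tool_rot: [0.596, 0.803, -0.0, -0.0]
force: [-3.3, -1.2, 4.2]
gripper_width: 0.0002
finger_force: 2.2
```

>>> {"op": "step_arm", "data": {"series": [0, 0, 1, 0, 0, 0, 0, 0, 0, 2, 0, 0, 0, 0]}}

```text
time: 12.18
ee_pos: [0.5575, -0.1863, 0.0595]
tool_rot: [0.596, 0.803, -0.0, -0.0]
force: [-3.8, -2.0, 3.0]
gripper_width: 0.0005
finger_force: 2.2
```

>>> {"op": "step_arm", "data": {"series": [0, 0, 1, 0, 0, 0, 0, 0, 0, 2, 0, 0, 0, 0]}}

```text
time: 12.35
ee_pos: [0.5577, -0.1863, 0.0575]
tool_rot: [0.596, 0.803, -0.0, -0.0]
force: [-2.9, -2.0, 3.3]
gripper_width: 0.0006
finger_force: 2.2
```

>>> {"op": "step_arm", "data": {"series": [0, 0, 1, 0, 0, 0, 0, 0, 0, 2, 0, 0, 0, 0]}}

```text
time: 12.52
ee_pos: [0.5579, -0.1863, 0.0566]
tool_rot: [0.596, 0.803, -0.0, 0.0]
force: [-6.2, -0.7, 17.9]
gripper_width: 0.0006
finger_force: 9.0
```

>>> {"op": "step_arm", "data": {"series": [0, 0, 1, 0, 0, 0, 0, 0, 0, 2, 0, 0, 0, 0]}}

```text
time: 12.68
ee_pos: [0.5579, -0.1864, 0.0562]
tool_rot: [0.596, 0.803, -0.0, 0.0]
force: [-7.4, 0.0, 26.5]
gripper_width: 0.0003
finger_force: 14.0
```

The force rose sharply at z 0.0565, 22 mm down, so the lever is on its stop. Lifting off and going above the post.

>>> {"op": "step_arm", "data": {"series": [0, 0, -10, 0, 0, 0, 0, 0, 0, -40, 0, 0, 0, 0, 0, 0, -80, 0, 0, 0, 50, 0, 0, -115, 0, 0, 0, 50, -25, 20, -125, 0, 0, 0, 50, -50, 40, -125, 0, 0, 0, 50, -78, 62, -125, 0, 0, 0, 50, -78, 62, -125, 0, 0, 0, 50, -78, 62, -125, 0, 0, 0, 50]}}

```text
time: 13.43
ee_pos: [0.6414, -0.2434, 0.1777]
tool_rot: [0.597, 0.803, 0.001, 0.001]
force: [-0.6, 0.1, -0.5]
gripper_width: 0.0379
finger_force: 0.0
```

```bash
python3 - <<'E'
from h import *
import cv2
o=get_obs()
R=np.array([[.289,.957],[-.957,.289]]);O=np.array([.6058,-.13495])
print(o["time"],R.T@(o["ee_pos"][:2]-O),o["ee_pos"],o["gripper_width"])
print("box",ray("top",(350,133),0),ray("top",(350,121),.1),ray("top",(350,121),.15))
w=capture("wrist")[:,:,::-1];s=capture("scene");b=cv2.resize(s[165:305,240:400,::-1],None,fx=3,fy=3,interpolation=2)
c=camera_info("wrist");print("post pred at x=.115,.118:",[proj("wrist",np.r_[R@[k,0]+O,.112],c) for k in(.112,.117)])
cv2.imwrite("pics/w5.png",np.vstack([w[130:330,40:520],b[:390]]))
E
```

```text
13.4333 [0.11411484 0.00274084] [ 0.64142462 -0.24343414  0.17769548] 0.037868328764684614
box [ 0.81727285 -0.24457824  0.        ] [ 0.81972621 -0.22775455  0.1       ] [ 0.80310962 -0.21953426  0.15      ]
post pred at x=.115,.118: [array([281.54359803, 225.50069366]), array([281.54817313, 232.24007282])]
```

View pics/w5.png

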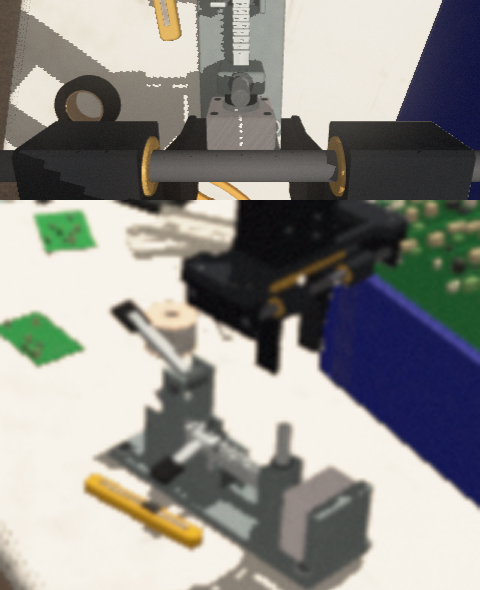

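The wrist view puts the post top at full-image (280,228), so it is at x≈114 mm, y≈-1 mm, under the TCP. The scene view shows the release lever down. Descending and pinching.

>>> {"op": "step_arm", "data": {"series": [0, -1, 25, 0, 0, 0, 50, 0, -3, 50, 0, 0, 0, 50, 0, -3, 75, 0, 0, 0, 50, 0, -3, 92, 0, 0, 0, 50, 0, -3, 95, 0, 0, 0, 50, 0, -3, 95, 0, 0, 0, 50]}}

```text
time: 14.03
ee_pos: [0.6352, -0.2423, 0.0821]
tool_rot: [0.596, 0.803, -0.0, -0.002]
force: [-0.3, 0.2, 0.2]
gripper_width: 0.0438
finger_force: 0.0
```

>>> {"op": "step_arm", "data": {"series": [0, 0, 0, 0, 0, 0, 0, 0, 0, 0, 0, 0, 0, 0, 0, 0, 0, 0, 0, 0, 0, 0, 0, 0, 0, 0, 0, 0, 0, 0, 0, 0, 0, 0, 0, 0, 0, 0, 0, 0, 0, 0], "squeeze": 25}}

```text
time: 14.53
ee_pos: [0.6392, -0.2436, 0.0846]
tool_rot: [0.597, 0.802, 0.002, 0.002]
force: [3.4, 2.0, 0.2]
gripper_width: 0.0132
finger_force: 25.0
```

>>> {"op": "step_arm", "data": {"series": [3, 0, 0, 0, 0, 0, 0, 7, 0, 0, 0, 0, 0, 0, 11, 0, 0, 0, 0, 0, 0, 15, 0, 0, 0, 0, 0, 0, 19, 0, 0, 0, 0, 0, 0, 23, 0, 0, 0, 0, 0, 0, 27, 0, 0, 0, 0, 0, 0, 30, 0, 0, 0, 0, 0, 0]}}

```text
time: 15.2
ee_pos: [0.6311, -0.2162, 0.0847]
tool_rot: [0.596, 0.803, 0.001, 0.004]
force: [5.4, -1.2, -1.6]
gripper_width: 0.0131
finger_force: 25.0
```

>>> {"op": "step_arm", "data": {"series": [3, 0, 0, 0, 0, 0, 0, 6, 0, 0, 0, 0, 0, 0, 9, 0, 0, 0, 0, 0, 0, 12, 0, 0, 0, 0, 0, 0, 15, 0, 0, 0, 0, 0, 0, 17, 0, 0, 0, 0, 0, 0]}}

```text
time: 15.7
ee_pos: [0.6263, -0.2, 0.0846]
tool_rot: [0.596, 0.803, 0.001, 0.004]
force: [6.6, -1.6, -1.4]
gripper_width: 0.0131
finger_force: 25.0
```

>>> {"op": "step_arm", "data": {"series": [1, 0, 0, 0, 0, 0, 0, 2, 0, 0, 0, 0, 0, 0, 3, 0, 0, 0, 0, 0, 0]}}

```text
time: 15.95
ee_pos: [0.6254, -0.1973, 0.0846]
tool_rot: [0.596, 0.803, 0.001, 0.004]
force: [5.1, -1.8, -1.2]
gripper_width: 0.0131
finger_force: 25.0
```

>>> {"op": "step_arm", "data": {"series": [1, 0, 0, 0, 0, 0, 0, 2, 0, 0, 0, 0, 0, 0, 2, 0, 0, 0, 0, 0, 0]}}

```text
time: 16.2
ee_pos: [0.6249, -0.1956, 0.0846]
tool_rot: [0.596, 0.803, 0.001, 0.004]
force: [5.4, -1.7, -0.9]
gripper_width: 0.0133
finger_force: 25.0
```

>>> {"op": "step_arm", "data": {"series": [1, 0, 0, 0, 0, 0, 0, 2, 0, 0, 0, 0, 0, 0, 2, 0, 0, 0, 0, 0, 0]}}

```text
time: 16.45
ee_pos: [0.6249, -0.1956, 0.0847]
tool_rot: [0.596, 0.803, -0.0, 0.006]
force: [5.4, -5.5, -2.9]
gripper_width: 0.013
finger_force: 25.0
```

>>> {"op": "step_arm", "data": {"series": [1, 0, 0, 0, 0, 0, 0, 2, 0, 0, 0, 0, 0, 0, 2, 0, 0, 0, 0, 0, 0]}}

```text
time: 16.7
ee_pos: [0.625, -0.1955, 0.0847]
tool_rot: [0.596, 0.803, -0.001, 0.007]
force: [6.6, -9.8, -4.8]
gripper_width: 0.0132
finger_force: 25.0
```

The jaw has stopped at 50 mm of travel with the force rising, so it is on its rear stop. Relaxing, opening, lifting clear.

>>> {"op": "step_arm", "data": {"series": [-2, 0, 0, 0, 0, 0, 0, -3, 0, 0, 0, 0, 0, 0, -3, 0, 0, 0, 0, 0, 50, -3, 0, 0, 0, 0, 0, 50, -3, 0, 0, 0, 0, 0, 50, -3, 0, -15, 0, 0, 0, 50, -3, 0, -45, 0, 0, 0, 50, -3, 0, -80, 0, 0, 0, 50, -3, 0, -120, 0, 0, 0, 50, -3, 0, -120, 0, 0, 0, 50]}}

```text
time: 17.53
ee_pos: [0.6254, -0.1948, 0.212]
tool_rot: [0.596, 0.803, 0.001, 0.007]
force: [0.9, -1.0, 1.0]
gripper_width: 0.043
finger_force: 0.0
```

```bash
python3 - <<'E'
from h import *
import cv2
o=get_obs();print(o["time"],o["ee_pos"],o["force"])
R=np.array([[.289,.957],[-.957,.289]]);O=np.array([.6058,-.13495])
c=camera_info("wrist");print([proj("wrist",np.r_[R@[k,0]+O,.112],c)-[40,130] for k in(.062,.066)])
w=capture("wrist")[:,:,::-1];s=capture("scene");b=cv2.resize(s[165:305,240:400,::-1],None,fx=3,fy=3,interpolation=2)
cv2.imwrite("pics/w6.png",np.vstack([w[130:330,40:520],b[:390]]))
print([(proj("scene",np.r_[R@[k,0]+O,.112])-[240,165])*3+[0,200] for k in(.062,.066)])
E
```

```text
17.5333 [ 0.6253683  -0.19479265  0.21202171] [ 0.907441   -1.03965407  1.01599515]
[array([239.84961845,  79.91455441]), array([239.85814341,  84.70693583])]
[array([236.20035264, 397.87472519]), array([239.53369909, 399.85159243])]
```

View pics/w6.png

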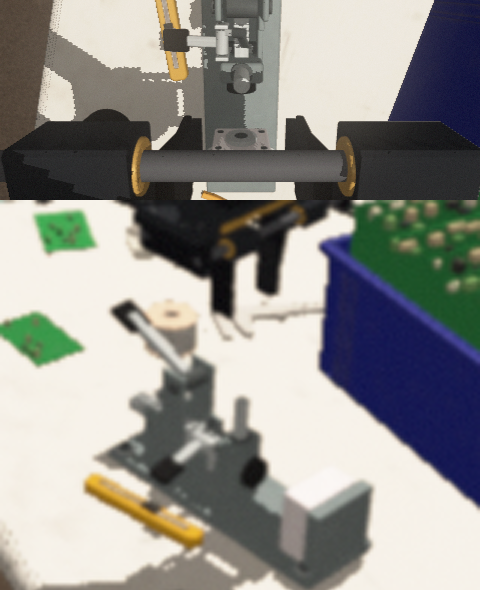

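The post is at (240,78) in the wrist crop, against (240,80) predicted for fully back. The release is down, the trigger is up, and no bush stands proud of the block. The gripper is clear.

```bash
python3 -c "from bench import *;print(hand_in())"
```

```text
the job is handed in; nothing more can be done
None
```

The job is handed in, with no verdict returned. The bush is pressed home (trigger push peaked near 14 N), the trigger is up, the release lever is down, the jaw is back on its stop, and the nearby tools were not touched.

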